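# Stop a comparator stand from rocking with a levelling wedge

## Robot

A 7-joint arm with a two-finger parallel gripper is mounted at the origin on a cart in front of the work surface, level with it; the furniture and walls round the work are solid. World frame = base frame: x ahead of the robot, y to its left, z up, the work surface at z = 0. Lengths are in m, angles in rad, forces in N, time in s.
With the tool pointing down it reaches from about 0.425 to 0.875 m from the base axis. Payload 4.7 kg.
Tool frame: the origin (TCP) lies midway between the tips of the shut fingers; the grasp point (between the pads) lies 19 mm behind it (robot.grasp_offset is the distance from the TCP to the grasp point, in m); y points along the fingers, z is the direction in which the jaws open and shut, and the axes are right-handed (so a half turn about y gives the same grasp; the last joint's range is limited). The gripper opens to 85 mm and grips with 20 to 120 N. Pads are 22 mm wide; open, the fingers measure 114 mm over their backs; the gripper's body (76 mm by 85 mm) begins 54 mm behind the grasp point. The pads swing forward as they close: fully open they stand 13 mm farther back than shut.
Start: joints at [1.232, 0.321, -0.07, 1.45, 0.023, 1.371, -0.057], TCP at [0.225, -0.61, 0.231] pointing down, gripper open.
Joint ranges: [-2.86, 2.86], [-0.3, 2.09], [-1.38, 1.24], [0.06, 2.45], [-1.56, 4.7], [0.09, 2.05], [-2.69, 2.69]. Speed limits (rad/s): [2.57, 2.57, 3.14, 3.14, 3.14, 3.14, 3.14].

## Interface

Orientations are given as a 3x3 rotation matrix whose columns are the frame's x, y, z axes.
In Python, from workcell import robot gives the robot as it stands. The module is installed in compiled form; this text tells all that it offers.
- The arm moves only by the tool arm_command, never from a script. Its arguments are lists of equal length, an entry for each row: "delta_pos": the shift along the tool's x, y, z in mm, a list of three; "rotation": the turn, a rotation vector about the tool's x, y, z in degrees, a list of three; "hand": the opening, from 0 (shut) to 1 (fully open). A call has 1 to 20 rows; each row shifts and turns the pose as measured when the row begins, along the tool's axes as they then stand; what a row does not reach is not made up. A row lasts 1/12 s, in which the tool goes at most 41.7 mm and 7.16 degrees, less where a joint would pass 70% of its speed; a pose out of reach is approached as far as the arm can. A call is refused whole if a number of a shift passes 41.7 or a number of a turn 7.16, either way. A call with a gripper value outside its range is refused whole. The fingers move at their own pace and stop on an object; "force" is the grip in N (left out, the last holds). Time passes only in rows, so rows that do not move let the fingers close. It gives the time, the measured TCP pose, the force and the opening at its end, in the units of the state.
- robot.get_state(): the state, without advancing time (a new reading comes with each control period).
- robot.grab_frame(name): name is "scene" or "top" or "wrist"; returns a dict with "color" (480x640x3 uint8, red, green, blue), "depth" (480x640 float32, m along the optical axis (not along the pixel's ray), 0 where there is no reading), "intrinsics" (3x3 intrinsics, pixels), "cam_to_world" (4x4, takes a point from camera to world coordinates). Camera axes: x right, y down, z forward; pixel columns grow to the right and rows downward; lengths in m; the calibration is good to about 2 mm. A picture is of the moment at which its call begins.
- robot.sign_off(): hands the job in, once; it reports no verdict.
Trained networks look in the newest picture that a camera, given by its name, has taken for a name from the list of things; names that differ only in an ending like _2 or _b are one class to them, and where a whole thing is asked for, a point or a joint stands for the part that bears it (a point fixed in the world has none). Each returns a list of dicts, best first, with "score" (0 to 1); they miss things now and then, are a little off and sometimes report something else, mostly with a low value. They report only what shows in the picture. A call takes as long as a camera call. They do not tell look-alikes from the thing itself.
- robot.boxes_of(camera, name): "bbox" ([centre column, centre row, width, height] in pixels, round what is visible of it).
- robot.cut_out(camera, name): "pixels" (480x640 bool, what is visible of it) and "bbox" ([centre column, centre row, width, height] in pixels, round what is visible of it).
- robot.place_of(camera, name): "at" ([column, row] in pixels: a listed point, or the origin of a listed thing).
The state is a dict: "clock": time; "qpos": joint angles; "qvel": joint speeds; "effort": joint torques, N m; "eef_pos": TCP position; "eef_rot": TCP orientation; "ft_force": force on the tool from outside, world axes, zero at the start; "moment": the same for the moment, N m; "width": opening from 0.0 (shut) to 1.0 (fully open).
Only numpy, scipy, OpenCV 4.12 (cv2) and the standard library are available. Lean on these libraries where they do the work, as an engineer would, in place of code of your own. Each camera call takes 0.05 s, during which the arm holds its last target.

## Task

The dial comparator stand rocks because its front left foot has lost its rubber pad and hangs clear of the bench. With your fingertips, push the dark levelling wedge along the bench, thin end first, under that bare foot until the foot bears on it and the rocking stops, without lifting the wedge, jacking the stand out of level or shoving it along the bench. Then press down firmly on top of the stand's base, right above that foot, for about a second to prove that it no longer rocks, and take your hand away; leave the other things alone.

Things in the scene. Friction and masses are not known exactly. Their poses are not given: they have to be found in the camera images.
- stand: Dial comparator stand, 3 kg, loose: dark grey base plate 210 x 165 mm (x, y), top 44 mm over the bench, a column 270 mm high at its back, a dial gauge facing its front. Origin: on the bench under the base's middle; +x to its back, +y to its left. Feet at x +-80, y +-62 mm; three have pads and stand on the bench. It stands level, but about 3 N on the front left corner tips it 5 degrees.
- bare_foot (a point): Centre of the underside of the front left foot (stand x -80, y +62 mm): a bare round steel stub of 20 mm diameter whose flat end hangs 8 mm above the bench.
- corner_top (a point): The point on top of the base plate right above the bare foot, 44 mm above the bench, where to press; flat and clear for 45 mm round it except towards the two outer edges 21 to 25 mm away. The table and the dial gauge begin about 80 mm from it.
- wedge: Dark plastic levelling wedge, 50 g, 110 mm long, 36 mm wide, flat and loose on the bench; height grows evenly from 2 mm at the nose to 16 mm at the blunt tail. Origin: on the bench under its middle; +x to the nose. It begins to bear when the foot's centre is about 18 mm ahead of the wedge's middle; a push of 5 to 8 N seats it snugly and it stays by friction; over 12 N starts to shove the stand.
- wedge_tail (a point): Middle of the wedge's blunt upright tail face, 55 mm behind the wedge's middle, 8 mm above the bench; push here, along the wedge.
- hardness_block: Bystander: round steel block, 64 mm diameter, 12 mm high, loose. Origin under its centre.
- specimen: Bystander: round grey mounted specimen, 30 mm diameter, 17 mm high, loose. Origin under its centre.
- caliper: Bystander: vernier caliper lying flat, 258 mm long (its y), 75 mm over the jaws, 7 mm high, loose. Origin under its middle.
Mind the look-alikes: they are no part of the job. There is more than one size of the wedge; the one meant has the size given above.

How it is judged:
By the outcome, as a careful person would: the job done as asked, in the order asked, and still so for the second after the job is handed in, with the robot touching nothing.
It also fails if it takes over 58 s, if anything falls off the work surface, if the arm or the gripper's body presses on something with over 40 N, if the wrist force passes 120 N, or if a joint passes its speed limit or range.

## Working session

There is one attempt and no reset: what is moved stays moved. The work goes in short steps, Python scripts to look and compute and a tool call to move; the robot and the scene stay as the last step left them, time stands still between calls to the robot, and variables do not carry over. Pictures are saved under pics/ and viewed, and the job is handed in when it is done.

Besides the shell and the picture viewer there is one more tool, called after "Call:" by a JSON object that holds its "api" and its "payload". arm_command: Moves the arm, as the interface text tells. Its arguments: {"type":"object","properties":{"delta_pos":{"type":"array"},"rotation":{"type":"array"},"hand":{"type":"array"},"force":{"type":"number"}},"required":["delta_pos","rotation","hand"]}

```bash
mkdir -p pics
cat > h.py <<'E'
from workcell import robot
import numpy as np, cv2
def grab(n,save=None):
    f=robot.grab_frame(n)
    if save: cv2.imwrite('pics/'+save,f['color'][:,:,::-1])
    return f
def ray_z(f,uv,z):
    K=f['intrinsics'];T=f['cam_to_world']
    d=T[:3,:3]@np.array([(uv[0]-K[0,2])/K[0,0],(uv[1]-K[1,2])/K[1,1],1])
    o=T[:3,3]; return o+d*(z-o[2])/d[2]
def cloud(f):
    K=f['intrinsics'];T=f['cam_to_world'];D=f['depth']
    v,u=np.indices(D.shape)
    P=np.stack([(u-K[0,2])/K[0,0]*D,(v-K[1,2])/K[1,1]*D,D],-1)
    W=P@T[:3,:3].T+T[:3,3]; W[D==0]=np.nan; return W
def proj(f,p):
    K=f['intrinsics'];T=f['cam_to_world']
    c=T[:3,:3].T@(np.array(p)-T[:3,3]); return (K@c/c[2])[:2]
E
python3 - <<'E'
from h import *
s=robot.get_state();print(s['clock'],s['eef_pos'],s['eef_rot'],s['ft_force'])
for c in ['scene','top']:
    f=grab(c,c+'1.png');print(c,f['cam_to_world'][:3].round(3).tolist(),f['intrinsics'][0])
    for n in ['stand','bare_foot','corner_top','wedge','wedge_tail','hardness_block','specimen','caliper']:
        print(n,[(np.round(r['at'],1).tolist(),round(r['score'],2)) for r in robot.place_of(c,n)][:4])
E
```

```text
0.0 [ 0.22435288 -0.60947682  0.23022235] [[-9.38390896e-01 -7.67628182e-04  3.45574792e-01]
 [-3.45575626e-01  1.75897704e-03 -9.38389254e-01]
 [ 1.12475911e-04 -9.99998158e-01 -1.91588164e-03]] [-0.65217816 -0.28303771  0.33096986]
scene [[0.625, -0.322, 0.711, -0.037], [-0.78, -0.266, 0.566, -0.606], [0.007, -0.909, -0.417, 0.426]] [480.82695576   0.         320.13986094]
stand []
bare_foot [([363.7, 290.4], 0.67), ([363.5, 268.8], 0.57), ([275.9, 273.3], 0.21)]
corner_top [([364.5, 269.1], 0.76)]
wedge [([301.8, 278.9], 0.91), ([338.0, 252.4], 0.79), ([261.2, 248.3], 0.65), ([363.1, 271.3], 0.15)]
wedge_tail [([245.0, 246.4], 0.92), ([358.8, 257.2], 0.77), ([271.8, 273.6], 0.74)]
hardness_block [([304.7, 234.6], 0.71), ([365.2, 290.1], 0.25)]
specimen [([380.5, 347.0], 0.98)]
caliper [([302.2, 351.6], 0.72)]
top [[-0.025, -0.988, 0.15, 0.368], [-1.0, 0.023, -0.017, -0.117], [0.013, -0.15, -0.989, 1.216]] [585.16096354   0.         320.59806047]
stand [([375.7, 174.6], 0.8)]
bare_foot [([355.0, 219.3], 0.71)]
corner_top [([359.2, 214.8], 0.93)]
wedge [([233.5, 225.0], 0.85), ([296.3, 182.4], 0.77), ([302.8, 237.5], 0.66)]
wedge_tail [([314.3, 172.5], 0.88), ([281.2, 250.6], 0.76), ([221.3, 237.8], 0.55)]
hardness_block [([234.8, 167.9], 0.71), ([356.2, 217.2], 0.4), ([375.5, 179.3], 0.33)]
specimen [([405.6, 272.4], 0.68)]
caliper [([371.0, 310.3], 0.59)]
```

View pics/scene1.png

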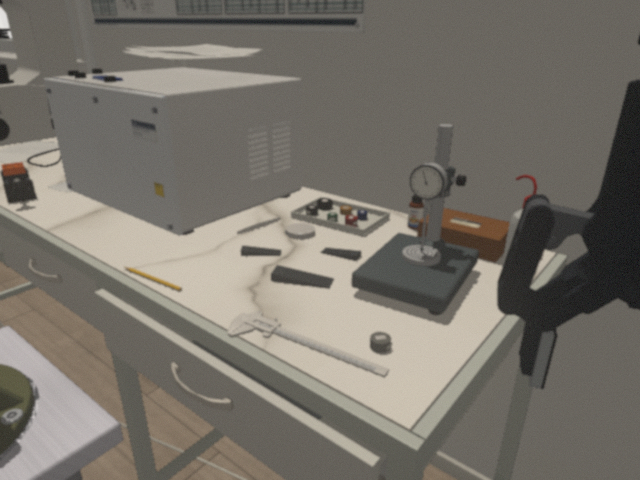

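View pics/top1.png

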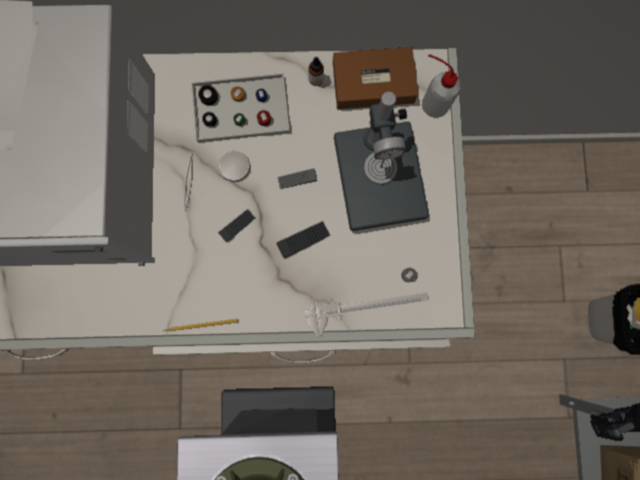

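Run:
```python
from h import *
f=grab('top');
c=f['color'][110:330,190:460,::-1];cv2.imwrite('pics/topc.png',cv2.resize(c,None,fx=2.7,fy=2.7,interpolation=cv2.INTER_CUBIC))
W=cloud(f)
for i,r in enumerate(robot.cut_out('top','wedge')[:4]):
    m=r['pixels'];p=W[m];p=p[~np.isnan(p[:,0])]
    q=cv2.minAreaRect((p[:,:2]*1000).astype(np.float32))
    print('wedge',r['score'],r['bbox'],q,'z',np.percentile(p[:,2],[2,50,98]).round(4))
    # local gradient
    A=np.c_[p[:,:2],np.ones(len(p))];print(np.linalg.lstsq(A,p[:,2],rcond=None)[0].round(4))
    ct,_=cv2.findContours(m.astype(np.uint8),0,1)
    print(max(ct,key=len)[:,0].mean(0))
for n,z in [('stand',0),('bare_foot',.008),('corner_top',.044),('hardness_block',0),('specimen',0),('caliper',0)]:
    for r in robot.place_of('top',n)[:1]: print(n,ray_z(f,r['at'],z).round(4))
for i in range(3):
    pass
for r in robot.place_of('top','wedge'): print('w',ray_z(f,r['at'],0).round(4),r['score'])
for r in robot.place_of('top','wedge_tail'): print('t',ray_z(f,r['at'],0.008).round(4),r['score'])
g=grab('scene')
for n,z in [('bare_foot',.008),('corner_top',.044)]:
    for r in robot.place_of('scene',n)[:2]: print('scene',n,ray_z(g,r['at'],z).round(4))
for r in robot.place_of('scene','wedge'): print('w',ray_z(g,r['at'],0).round(4),r['score'])
for r in robot.place_of('scene','wedge_tail'): print('t',ray_z(g,r['at'],0.008).round(4),r['score'])
```

```text
wedge 0.95 [234.8, 224.6, 38.2, 27.3] ((578.3768920898438, 38.26005554199219), (26.391530990600586, 78.4304428100586), 41.79165267944336) z [-0.0022  0.0052  0.0125]
[-0.0619  0.1069  0.037 ]
[236.6  225.12]
wedge 0.86 [304.2, 239.5, 56.1, 39.2] ((546.8038330078125, -100.16587829589844), (41.56983947753906, 113.64761352539062), 23.686552047729492) z [-0.0026  0.0073  0.0167]
[-0.0313  0.1051  0.0345]
[302.79674797 238.74796748]
wedge 0.64 [298.3, 175.9, 38.4, 18.4] ((676.8263549804688, -89.18087768554688), (27.43878936767578, 80.16768646240234), 11.57502269744873) z [-0.003   0.0053  0.0125]
[ 0.0422 -0.1107 -0.0334]
[296.93478261 178.13043478]
stand [ 0.6746 -0.259   0.    ]
bare_foot [ 0.581  -0.2145  0.008 ]
corner_top [ 0.5847 -0.2162  0.044 ]
hardness_block [0.7007 0.0496 0.    ]
specimen [ 0.4643 -0.3118  0.    ]
w [0.5733 0.044  0.    ] 0.89
w [ 0.5435 -0.1038  0.    ] 0.6
t [ 0.5228 -0.0505  0.008 ] 0.88
t [ 0.6904 -0.1261  0.008 ] 0.7
scene bare_foot [ 0.5789 -0.2203  0.008 ]
scene bare_foot [ 0.385  -0.2427  0.008 ]
scene corner_top [ 0.5711 -0.2194  0.044 ]
w [0.5878 0.0505 0.    ] 0.87
w [ 0.6699 -0.0928  0.    ] 0.75
w [ 0.5547 -0.0909  0.    ] 0.65
t [0.5564 0.0688 0.008 ] 0.89
t [ 0.5205 -0.0475  0.008 ] 0.67
t [ 0.6779 -0.1339  0.008 ] 0.53
```

View pics/topc.png

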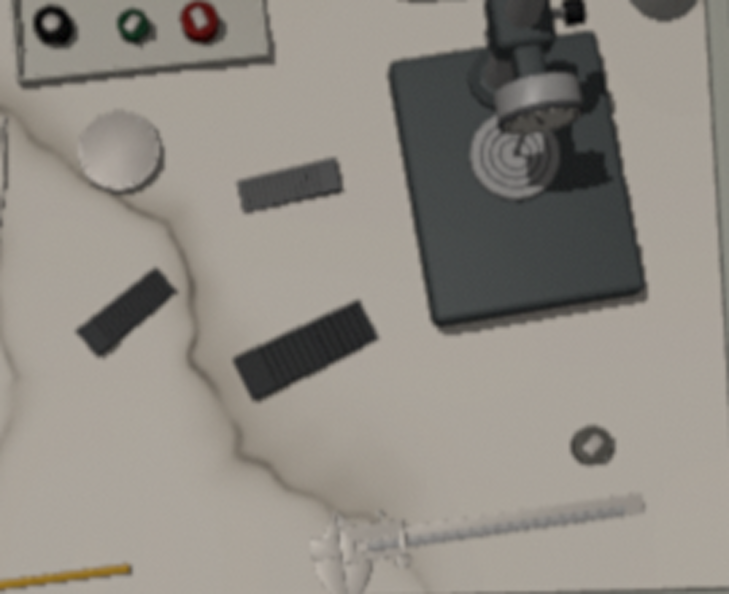

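Run:
```python
from h import *
f=grab('top');W=cloud(f)
z=W[...,2];m=(abs(z-.044)<.008)&(W[...,0]>.5)&(W[...,0]<.85)&(W[...,1]<-.1)&(W[...,1]>-.4)
n,l,st,_=cv2.connectedComponentsWithStats(m.astype(np.uint8));i=1+st[1:,4].argmax();m=l==i
p=W[m];print(st[i],np.median(p[:,2]))
q=cv2.minAreaRect((p[:,:2]*1000).astype(np.float32));print(q);print(cv2.boxPoints(q))
# colour-based quads on z=.044 : front edge etc
g=f['color'].astype(int).sum(2)
c=(g<220).astype(np.uint8);c[:, :325]=0;c[:, 440:]=0;c[:125]=0;c[240:]=0
n,l,st,_=cv2.connectedComponentsWithStats(c);i=1+st[1:,4].argmax();print(st[i])
ct=max(cv2.findContours((l==i).astype(np.uint8),0,1)[0],key=len)[:,0]
b=np.array([ray_z(f,x,.044)[:2]*1000 for x in ct],np.float32);q=cv2.minAreaRect(b);print(q);print(cv2.boxPoints(q))
# wedge by dark threshold
c=(g<220).astype(np.uint8)
n,l,st,cc=cv2.connectedComponentsWithStats(c)
i=l[238,303];mm=l==i;ct=max(cv2.findContours(mm.astype(np.uint8),0,1)[0],key=len)[:,0]
b=np.array([ray_z(f,x,.008)[:2]*1000 for x in ct],np.float32);q=cv2.minAreaRect(b);print('wedge',q,cv2.boxPoints(q).tolist())
```

```text
[ 334  121   95  109 6155] 0.042580532962171125
((672.9412231445312, -263.60223388671875), (210.6838836669922, 165.54652404785156), 8.203863143920898)
[[ 556.8659  -196.70787]
 [ 580.4887  -360.56027]
 [ 789.01654 -330.49658]
 [ 765.39374 -166.6442 ]]
[ 334  125   95  107 6534]
((670.2681274414062, -263.5450744628906), (216.13055419921875, 165.18621826171875), 8.048626899719238)
[[ 551.7032  -196.89613]
 [ 574.8315  -360.4552 ]
 [ 788.83307 -330.19403]
 [ 765.7048  -166.63495]]
wedge ((544.8703002929688, -99.81314086914062), (35.702335357666016, 105.66419982910156), 25.466360092163086) [[506.03680419921875, -59.789981842041016], [551.4703979492188, -155.1876220703125], [583.7037963867188, -139.8363037109375], [538.2702026367188, -44.43865966796875]]
```

Candidates for the wedge in the top view are the large dark one at (303,238), about 110x36 mm, the small dark one at (234,225), about 78x26 mm, and the small grey one at (297,179), about 80x27 mm. The size given matches (303,238), and the close crop agrees: its tail is upper-left and its nose points at the stand's front-left corner.

Call:
{"api": "arm_command", "payload": {"delta_pos": [[-26, 0, -25], [-26, 0, -25], [-26, 0, -25], [-26, 0, -25], [-26, 0, -25], [-26, 0, -25], [-26, 0, -25], [-26, 0, -25], [-26, 0, -25], [-26, 0, -25], [-26, 0, -25], [-26, 0, -25], [-26, 0, -25], [-26, 0, -25], [-26, 0, -25], [-26, 0, -25], [-26, 0, -25], [-26, 0, -25]], "rotation": [[0, 0, 0], [0, 0, 0], [0, 0, 0], [0, 0, 0], [0, 0, 0], [0, 0, 0], [0, 0, 0], [0, 0, 0], [0, 0, 0], [0, 0, 0], [0, 0, 0], [0, 0, 0], [0, 0, 0], [0, 0, 0], [0, 0, 0], [0, 0, 0], [0, 0, 0], [0, 0, 0]], "hand": [0.15, 0.15, 0.15, 0.15, 0.15, 0.15, 0.15, 0.15, 0.15, 0.15, 0.15, 0.15, 0.15, 0.15, 0.15, 0.15, 0.15, 0.15]}}

```text
clock: 3.2
eef_pos: [0.5181, -0.011, 0.2294]
eef_rot: [[-0.945, 0.004, 0.326], [-0.326, -0.013, -0.945], [0.0, -1.0, 0.014]]
ft_force: [1.2, -0.7, -0.3]
width: 0.15
```

Call:
{"api": "arm_command", "payload": {"delta_pos": [[0, 0, 0], [0, 0, 0], [0, 0, 0], [0, 0, 0], [0, 0, 0], [0, 0, 0], [0, 0, 0], [0, 0, 0], [0, 0, 0], [0, 0, 0], [0, 0, 0], [0, 0, 0], [0, 0, 0], [0, 0, 0]], "rotation": [[0, -7, 0], [0, -7, 0], [0, -7, 0], [0, -7, 0], [0, -7, 0], [0, -7, 0], [0, -7, 0], [0, -7, 0], [0, -7, 0], [0, -7, 0], [0, -7, 0], [0, -7, 0], [0, -7, 0], [0, 0, 0]], "hand": [0.15, 0.15, 0.15, 0.15, 0.15, 0.15, 0.15, 0.15, 0.15, 0.15, 0.15, 0.15, 0.15, 0.15]}}

```text
clock: 4.37
eef_pos: [0.5214, 0.0041, 0.2319]
eef_rot: [[0.383, 0.011, 0.924], [-0.924, -0.009, 0.383], [0.013, -1.0, 0.007]]
ft_force: [0.1, -0.6, 1.1]
width: 0.147
```

```bash
cat >> h.py <<'E'
def st():
    s=robot.get_state();R=np.array(s['eef_rot']);p=np.array(s['eef_pos'])
    print('t',round(s['clock'],2),'p',p.round(4),'xyaw',round(np.degrees(np.arctan2(R[1,0],R[0,0])),2),'F',np.round(s['ft_force'],2),'w',round(s['width'],3),'tilt',R[:2,1].round(4))
    return s,p,R
E
python3 - <<'E'
from h import *
st()
f=grab('wrist','w1.png');T=f['cam_to_world'];print(T.round(3))
W=cloud(f);g=f['color'].astype(int).sum(2)
for n in ['wedge','wedge_tail','bare_foot','corner_top']:
    z={'wedge':0,'wedge_tail':.008,'bare_foot':.008,'corner_top':.044}[n]
    print(n,[(r['at'],ray_z(f,r['at'],z).round(4)[:2],round(r['score'],2)) for r in robot.place_of('wrist',n)])
for r in robot.cut_out('wrist','wedge'):
    p=W[r['pixels']];p=p[~np.isnan(p[:,0])];q=cv2.minAreaRect((p[:,:2]*1000).astype(np.float32));print(q)
E
```

```text
t 4.37 p [0.5214 0.0041 0.2319] xyaw -67.49 F [ 0.09 -0.59  1.15] w 0.147 tilt [ 0.011 -0.009]
[[ 0.924  0.359  0.132  0.487]
 [ 0.383 -0.873 -0.302  0.08 ]
 [ 0.007  0.329 -0.944  0.373]
 [ 0.     0.     0.     1.   ]]
wedge [([409.1, 321.3], array([ 0.673 , -0.0906]), 0.86), ([303.3, 291.2], array([ 0.5463, -0.101 ]), 0.75), ([381.6, 185.7], array([0.5756, 0.039 ]), 0.69)]
wedge_tail [([401.1, 353.1], array([ 0.6797, -0.1283]), 0.74), ([300.9, 245.0], array([ 0.5229, -0.0484]), 0.72), ([372.4, 147.9], array([0.5497, 0.0694]), 0.6)]
bare_foot [([293.8, 384.8], array([ 0.5807, -0.2174]), 0.94), ([180.7, 412.7], array([ 0.4669, -0.3093]), 0.62), ([493.6, 230.6], array([0.7008, 0.0419]), 0.37)]
corner_top [([291.5, 405.9], array([ 0.5795, -0.2156]), 0.96)]
((576.103759765625, 38.155357360839844), (26.289587020874023, 80.40716552734375), 39.758880615234375)
((676.2501831054688, -93.60386657714844), (31.90178871154785, 89.51361846923828), 12.553872108459473)
((530.5123901367188, -74.01090240478516), (35.99359893798828, 172.4036102294922), 25.486804962158203)
```

View pics/w1.png

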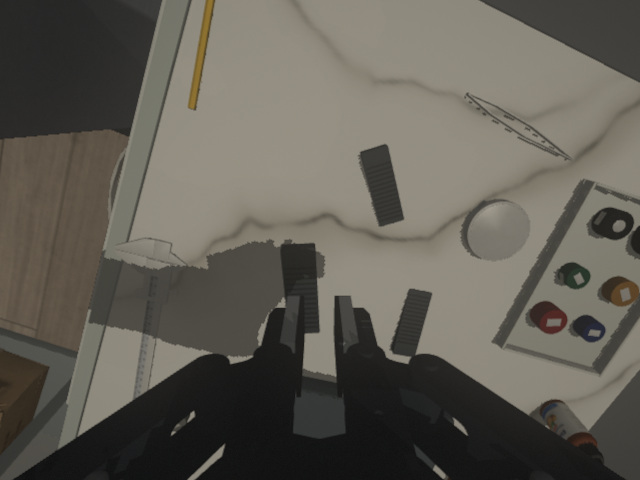

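Call:
{"api": "arm_command", "payload": {"delta_pos": [[2.5, 22, -2.7], [2.5, 22, -2.7], [2.5, 22, -2.7], [2.5, 22, -2.7], [2.5, 22, -2.7], [2.5, 22, -2.7], [2.5, 22, -2.7], [2.5, 22, -2.7], [0, 15, 0], [0, 8, 0], [0, 0, 0]], "rotation": [[0, -1.5, 0], [0, -1.5, 0], [0, 0, 0], [0, 0, 0], [0, 0, 0], [0, 0, 0], [0, 0, 0], [0, 0, 0], [0, 0, 0], [0, 0, 0], [0, 0, 0]], "hand": [0.15, 0.15, 0.15, 0.15, 0.15, 0.15, 0.15, 0.15, 0.15, 0.15, 0.15]}}

```text
clock: 5.58
eef_pos: [0.5153, -0.0262, 0.0268]
eef_rot: [[0.416, 0.018, 0.909], [-0.909, -0.01, 0.416], [0.017, -1.0, 0.012]]
ft_force: [0.5, 0.1, -0.5]
width: 0.154
```

Run:
```python
from h import *
st()
f=grab('wrist','w2.png')
f=grab('scene');cv2.imwrite('pics/s2.png',cv2.resize(f['color'][180:400,180:520,::-1],None,fx=2.2,fy=2.2))
```

```text
t 5.58 p [ 0.5153 -0.0262  0.0268] xyaw -65.4 F [ 0.51  0.1  -0.48] w 0.154 tilt [ 0.0177 -0.0101]
```

View pics/w2.png

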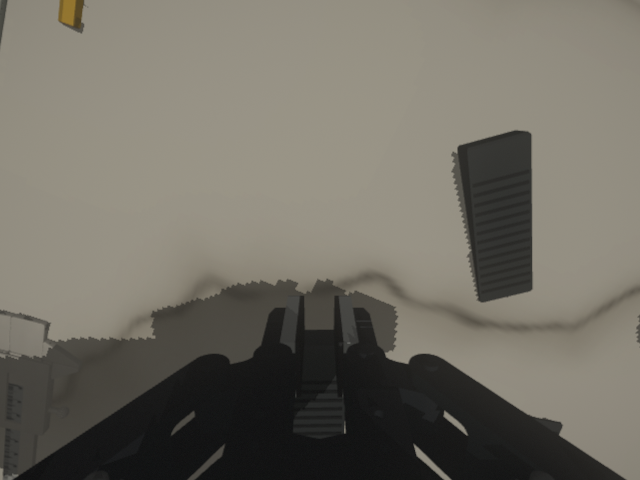

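View pics/s2.png

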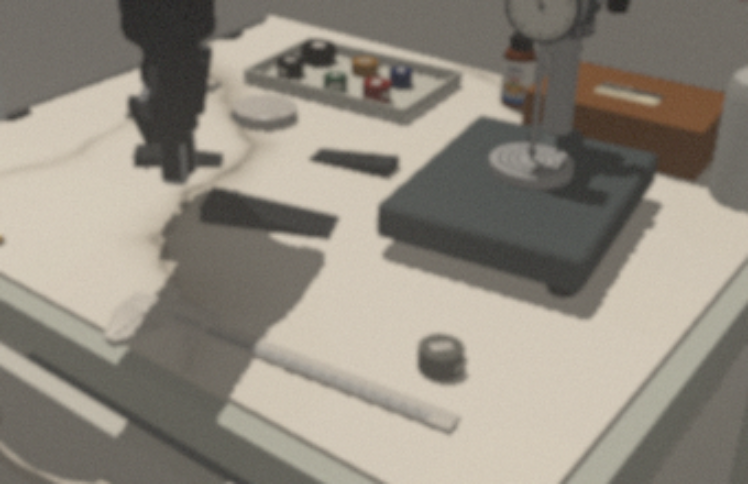

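Run:
```python
from h import *
f=grab('wrist');s,p,R=st()
C=np.array([.5455,-.1005]);a=np.radians(-64.7);h=np.array([np.cos(a),np.sin(a)]);n=np.array([-h[1],h[0]])
im=f['color'][:,:,::-1].copy()
im=cv2.convertScaleAbs(im,alpha=2.2)
pts=[]
for l,w in [(-55,18),(55,18),(55,-18),(-55,-18)]:
    q=C+h*l/1e3+n*w/1e3; z=.002+.014*(55-l)/110; pts.append(proj(f,[q[0],q[1],z]))
print(np.round(pts,0).tolist(), 'tcp',proj(f,p))
cv2.polylines(im,[np.int32(pts)],True,(0,0,255),1)
cv2.imwrite('pics/w3.png',cv2.resize(im[270:480,200:440],None,fx=3,fy=2.8))
```

```text
t 5.73 p [ 0.5174 -0.026   0.0293] xyaw -65.35 F [ 0.18 -0.95 -0.3 ] w 0.149 tilt [ 0.0222 -0.0109]
[[347.0, 346.0], [343.0, 483.0], [285.0, 484.0], [273.0, 347.0]] tcp [323.81031532 317.23184862]
```

View pics/w3.png

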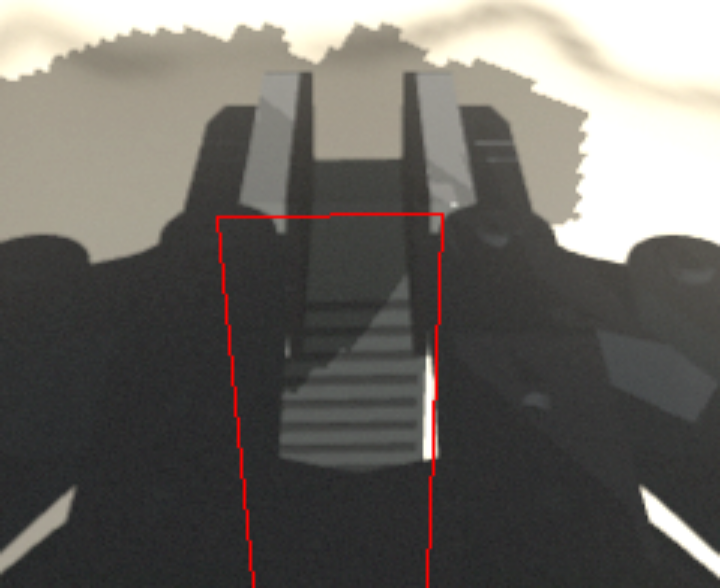

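Run:
```python
from h import *
s,p,R=st();f=grab('wrist');s,p,R=st()
print('tail edge',ray_z(f,(320,327),.016),'nose?',ray_z(f,(320,434),.002),ray_z(f,(341,400),.006))
print(f['depth'][[300,320,335,350,380,400,420,432,440],320], cloud(f)[[310,335,350,380,400,420,432,440],320].round(4))
f=grab('top');cv2.imwrite('pics/t3.png',cv2.resize(f['color'][180:290,240:400,::-1],None,fx=4.5,fy=4.5))
```

```text
t 5.73 p [ 0.5174 -0.026   0.0293] xyaw -65.35 F [ 0.18 -0.95 -0.3 ] w 0.149 tilt [ 0.0222 -0.0109]
t 5.78 p [ 0.5177 -0.0261  0.0297] xyaw -65.35 F [ 0.4   0.04 -0.44] w 0.151 tilt [ 0.0231 -0.0112]
tail edge [ 0.52263052 -0.03914757  0.016     ] nose? [ 0.55698288 -0.11316121  0.002     ] [ 0.55550316 -0.08246844  0.006     ]
[0.19231676 0.19575445 0.18774192 0.18346314 0.19312996 0.1995578
 0.20636849 0.21169777 0.08570156] [[ 0.5231 -0.0395 -0.0007]
 [ 0.5267 -0.0476  0.0086]
 [ 0.5285 -0.0518  0.0148]
 [ 0.5371 -0.0704  0.0119]
 [ 0.5432 -0.0836  0.0102]
 [ 0.5497 -0.0977  0.0085]
 [ 0.5542 -0.1073  0.0066]
 [ 0.51   -0.0157  0.1041]]
```

View pics/t3.png

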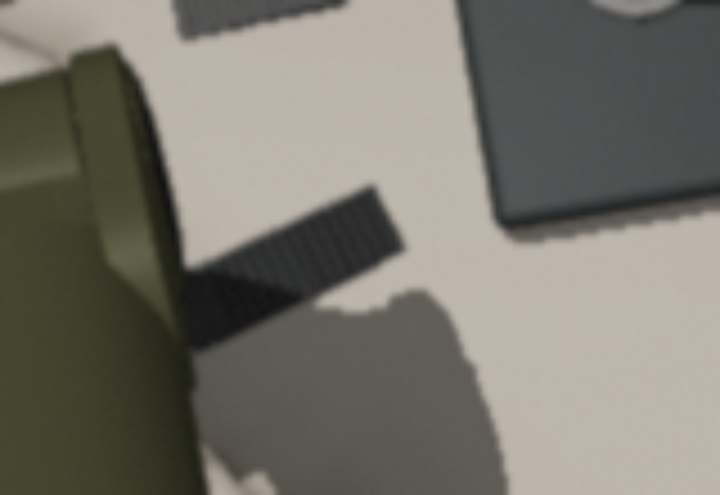

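Call:
{"api": "arm_command", "payload": {"delta_pos": [[0, 4, -2], [0, 6, -2], [0, 6, -2], [0, 5, 0], [0, 4, 0]], "rotation": [[-0.9, 0, 1.1], [0, 0, 0], [0, 0, 0], [0, 0, 0], [0, 0, 0]], "hand": [0.15, 0.15, 0.15, 0.15, 0.15]}}

```text
clock: 6.25
eef_pos: [0.5154, -0.0296, 0.0064]
eef_rot: [[0.416, 0.006, 0.909], [-0.909, -0.001, 0.416], [0.004, -1.0, 0.005]]
ft_force: [0.2, -1.1, 0.4]
width: 0.151
```

Run:
```python
from h import *
s,p,R=st();f=grab('wrist')
im=cv2.convertScaleAbs(f['color'][:,:,::-1].copy(),alpha=2.2)
cv2.imwrite('pics/w4.png',cv2.resize(im[270:480,200:440],None,fx=3,fy=2.8))
st()
```

```text
t 6.25 p [ 0.5154 -0.0296  0.0064] xyaw -65.39 F [ 0.19 -1.1   0.37] w 0.151 tilt [ 0.0062 -0.0015]
t 6.3 p [ 0.5146 -0.0296  0.0055] xyaw -65.39 F [-1.11  0.61  0.21] w 0.152 tilt [ 0.0046 -0.0012]
```

View pics/w4.png

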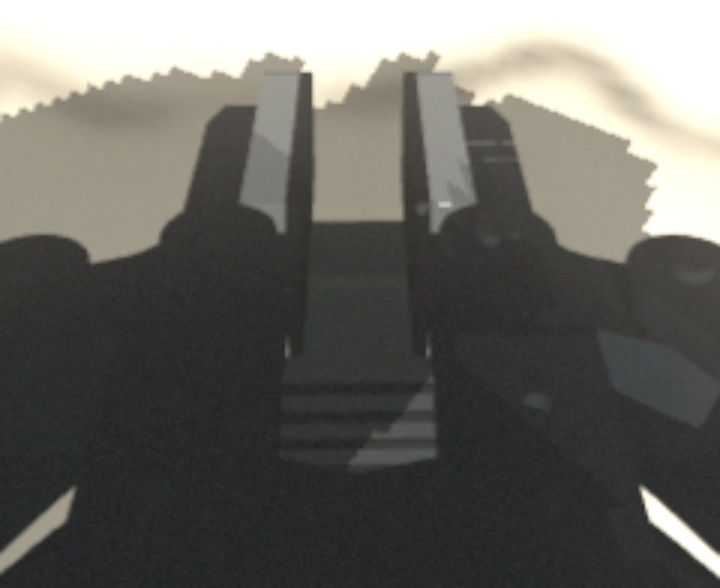

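Call:
{"api": "arm_command", "payload": {"delta_pos": [[4, 0, -0.5], [4, 0, -0.5], [4, 0, -0.5], [3, 0, 0], [3, 0, 0]], "rotation": [[0, 0, 0], [0, 0, 0], [0, 0, 0], [0, 0, 0], [0, 0, 0]], "hand": [0.15, 0.15, 0.15, 0.15, 0.15]}}

```text
clock: 6.72
eef_pos: [0.5205, -0.0473, 0.0048]
eef_rot: [[0.418, 0.003, 0.909], [-0.909, -0.001, 0.418], [0.002, -1.0, 0.002]]
ft_force: [0.0, 1.3, 0.0]
width: 0.147
```

```bash
cat > m.py <<'E'
from h import *
import sys
k=sys.argv[1]
s,p,R=st();f=grab('top');s,p,R=st();W=cloud(f)
cv2.imwrite(f'pics/t{k}.png',cv2.resize(f['color'][170:280,240:440,::-1],None,fx=4,fy=4))
g=f['color'].astype(int).sum(2)
c=(g<220).astype(np.uint8);c[:,:325]=0;c[:,440:]=0;c[:125]=0;c[240:]=0
# stand top from depth
z=W[...,2];m=(abs(z-.044)<.008)&(W[...,0]>.54)&(W[...,0]<.82)&(W[...,1]<-.155)&(W[...,1]>-.4)
n,l,stt,_=cv2.connectedComponentsWithStats(m.astype(np.uint8));i=1+stt[1:,4].argmax();q=cv2.minAreaRect((W[l==i][:,:2]*1000).astype(np.float32))
print('stand',np.round(q[0],1),np.round(q[1],1),round(q[2],2))
a=W[l==i];A=np.c_[a[:,:2]-a[:,:2].mean(0),np.ones(len(a))];print('plane',np.degrees(np.linalg.lstsq(A,a[:,2],rcond=None)[0][:2]).round(2))
for r in robot.cut_out('top','wedge'):
    w=W[r['pixels']];print('wedge bbox',np.round(r['bbox'],0),round(r['score'],2))
# nose edges by colour: dark pixels ahead
E
python3 m.py 5
python3 - <<'E'
from h import *
f=grab('wrist');im=cv2.convertScaleAbs(f['color'][:,:,::-1].copy(),alpha=2.2)
cv2.imwrite('pics/w5.png',cv2.resize(im[270:480,200:440],None,fx=3,fy=2.8))
E
```

```text
t 6.72 p [ 0.5205 -0.0473  0.0048] xyaw -65.31 F [0.04 1.3  0.02] w 0.147 tilt [ 0.003  -0.0006]
t 6.77 p [ 0.5209 -0.0482  0.0049] xyaw -65.37 F [ 0.28 -1.18 -0.24] w 0.149 tilt [ 0.0035 -0.0011]
stand [ 673.1 -263.6] [210.4 165.5] 8.05
plane [ 0.14 -0.04]
wedge bbox [297. 178.  40.  20.] 0.71
wedge bbox [224. 232.  14.  14.] 0.6
wedge bbox [317. 233.  37.  32.] 0.57
```

View pics/w5.png

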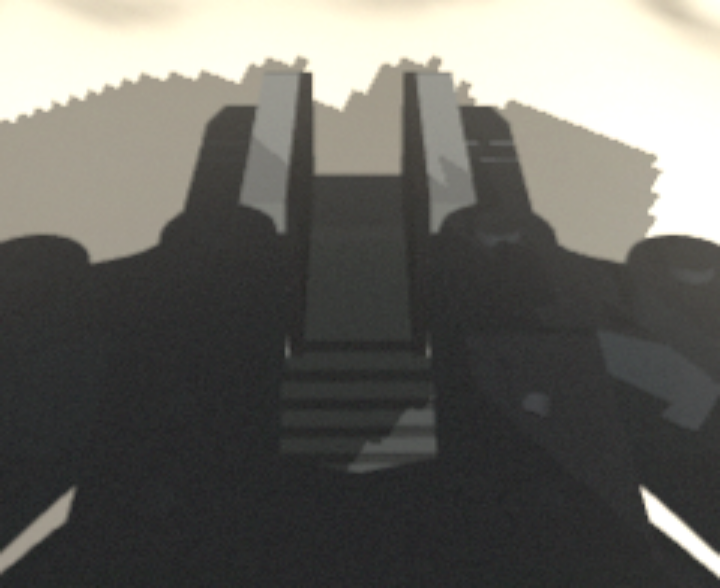

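View pics/t5.png

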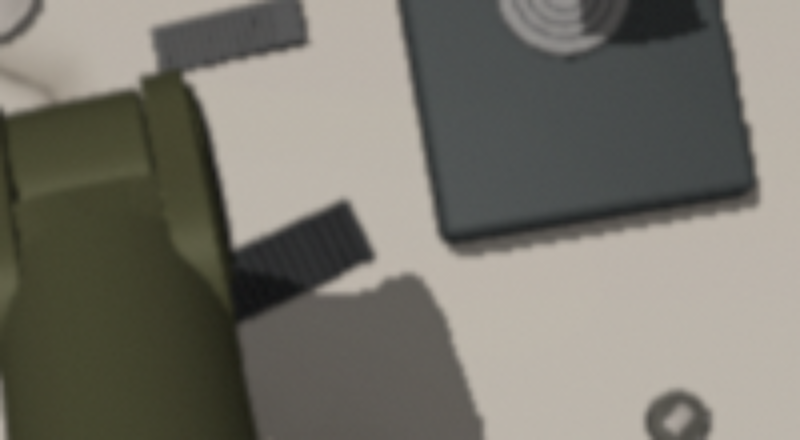

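Run:
```python
from h import *
f=grab('wrist');s,p,R=st()
W=cloud(f)
for r in range(326,352,3): print(r,W[r,320].round(4),R.T@(W[r,320]-p)*1000)
f=grab('top')
h=R[:2,0];n=R[:2,2]
for uv in [(326.8,220),(333.3,234.5)]:
    q=ray_z(f,uv,.002);print(q.round(4),(R.T@(q-p)*1000).round(1))
F=np.array([.5825,-.2155]);d=F-p[:2];print('foot rel',d@h*1000,d@n*1000)
for uv in robot.place_of('top','bare_foot')[:1]:print(ray_z(f,uv['at'],.008))
```

```text
t 6.92 p [ 0.5203 -0.0469  0.0048] xyaw -65.32 F [ 0.08  0.13 -0.79] w 0.154 tilt [ 0.003  -0.0005]
326 [ 0.5233 -0.0556 -0.0012] [ 9.07672005  5.96945841 -0.95809429]
329 [ 0.5241 -0.0574 -0.0019] [11.04577585  6.62777626 -0.95530817]
332 [ 0.5247 -0.0587 -0.0017] [12.53603884  6.49489292 -0.9550785 ]
335 [ 0.5247 -0.0586  0.001 ] [12.39357424  3.8209594  -0.96309906]
338 [ 0.5246 -0.0584  0.0036] [12.21390368  1.16359752 -0.97108589]
341 [ 0.5246 -0.0585  0.0058] [12.31630605 -0.9984095  -0.97747961]
344 [ 0.5246 -0.0586  0.0079] [12.41366085 -3.11206453 -0.98373149]
347 [ 0.5247 -0.0588  0.0097] [12.65188214 -4.96722768 -0.98915469]
350 [ 0.5247 -0.0588  0.0119] [12.63460129 -7.1423202  -0.99563758]
[ 0.5852 -0.1509  0.002 ] [121.5   3.   15.5]
[ 0.554  -0.1637  0.002 ] [120.2   2.9 -18.2]
foot rel 179.11442781820742 -13.914760664288199
[ 0.58308567 -0.21540895  0.008     ]
```

Call:
{"api": "arm_command", "payload": {"delta_pos": [[5, 0, 0.6], [5, 0, 0.6], [5, 0, 0.6], [5, 0, 0.6], [5, 0, 0.6], [5, 0, 0.6], [5, 0, 0.6], [5, 0, 0.6], [5, 0, 0.6], [3, 0, 0.3]], "rotation": [[0, 0.57, 0], [0, 0.57, 0], [0, 0.57, 0], [0, 0.57, 0], [0, 0.57, 0], [0, 0.57, 0], [0, 0.57, 0], [0, 0.57, 0], [0, 0.57, 0], [0, 0.3, 0]], "hand": [0.15, 0.15, 0.15, 0.15, 0.15, 0.15, 0.15, 0.15, 0.15, 0.15]}}

```text
clock: 7.85
eef_pos: [0.546, -0.0928, 0.0049]
eef_rot: [[0.322, 0.003, 0.947], [-0.947, -0.0, 0.322], [0.001, -1.0, 0.003]]
ft_force: [-0.3, -0.6, 0.2]
width: 0.15
```

```bash
cat > m2.py <<'E'
from h import *
import sys
k=sys.argv[1]
f=grab('wrist');s,p,R=st();h=R[:2,0];n=R[:2,2];W=cloud(f)
for r in (338,344):
  for c in (310,320,330): print('tail',r,c,(R.T@(W[r,c]-p)*1000).round(1),end=' ')
f=grab('top');cv2.imwrite(f'pics/t{k}.png',cv2.resize(f['color'][170:280,240:440,::-1],None,fx=4,fy=4))
F=np.array([.583,-.2153]);d=F-p[:2];d=np.array([d@h,d@n])*1000;print('\nfoot rel TCP',d.round(1),'rel C',(d-[67,-1.3]).round(1))
W=cloud(f);z=W[...,2];m=(abs(z-.044)<.008)&(W[...,0]>.54)&(W[...,0]<.82)&(W[...,1]<-.155)&(W[...,1]>-.4)
nn,l,stt,_=cv2.connectedComponentsWithStats(m.astype(np.uint8));i=1+stt[1:,4].argmax();q=cv2.minAreaRect((W[l==i][:,:2]*1000).astype(np.float32))
a=W[l==i];A=np.c_[a[:,:2]-a[:,:2].mean(0),np.ones(len(a))]
print('stand',np.round(q[0],1),np.round(q[1],1),round(q[2],2),'plane',np.degrees(np.linalg.lstsq(A,a[:,2],rcond=None)[0][:2]).round(2))
E
python3 m2.py 6
```

```text
t 7.9 p [ 0.5462 -0.0934  0.0049] xyaw -71.28 F [ 0.35 -0.5  -0.66] w 0.154 tilt [ 0.0032 -0.0006]
tail 338 310 [10.3 -0.3 -5.3] tail 338 320 [10.6  0.1 -0.9] tail 338 330 [10.1 -0.5  3.4] tail 344 310 [11.1 -3.7 -5.3] tail 344 320 [10.5 -4.6 -0.9] tail 344 330 [10.8 -4.   3.4] 
foot rel TCP [127.3  -4.3] rel C [60.3 -3. ]
stand [ 672.7 -263.8] [210.1 165.3] 8.22 plane [ 0.14 -0.07]
```

View pics/t6.png

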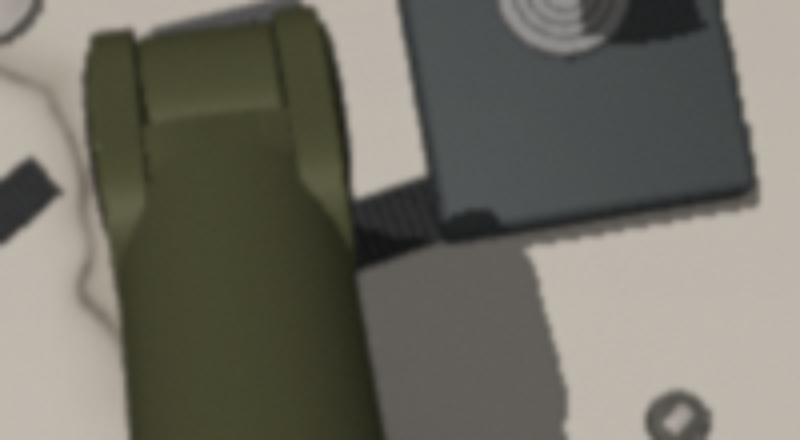

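Call:
{"api": "arm_command", "payload": {"delta_pos": [[5, 0, 0.5], [5, 0, 0.5], [5, 0, 0.5], [5, 0, 0.5], [5, 0, 0.5], [4, 0, 0.3], [3, 0, 0]], "rotation": [[0, 0.45, 0], [0, 0.45, 0], [0, 0.45, 0], [0, 0.45, 0], [0, 0.45, 0], [0, 0.3, 0], [0, 0, 0]], "hand": [0.15, 0.15, 0.15, 0.15, 0.15, 0.15, 0.15]}}

```text
clock: 8.53
eef_pos: [0.559, -0.1241, 0.0048]
eef_rot: [[0.277, 0.002, 0.961], [-0.961, 0.0, 0.277], [0.001, -1.0, 0.002]]
ft_force: [-0.8, 1.2, -0.2]
width: 0.147
```

```bash
python3 m2.py 7;  python3 - <<'E'
from h import *
f=grab('wrist');im=cv2.convertScaleAbs(f['color'][:,:,::-1].copy(),alpha=2.2)
cv2.imwrite('pics/w7.png',im)
f=grab('scene');cv2.imwrite('pics/s7.png',cv2.resize(f['color'][180:340,260:480,::-1],None,fx=3.5,fy=3.5))
E
```

```text
t 8.58 p [ 0.559  -0.125   0.0047] xyaw -73.98 F [ 0.42 -0.74 -0.37] w 0.151 tilt [ 0.0025 -0.0004]
tail 338 310 [10.2 -0.2 -5.2] tail 338 320 [10.  -0.5 -0.8] tail 338 330 [10.1 -0.5  3.6] tail 344 310 [11.  -3.7 -5.1] tail 344 320 [10.8 -4.  -0.8] tail 344 330 [ 9.9 -5.2  3.4] 
foot rel TCP [93.4 -1.9] rel C [26.4 -0.6]
stand [ 672.9 -263.8] [210.2 165.3] 8.15 plane [0.13 0.04]
```

View pics/t7.png

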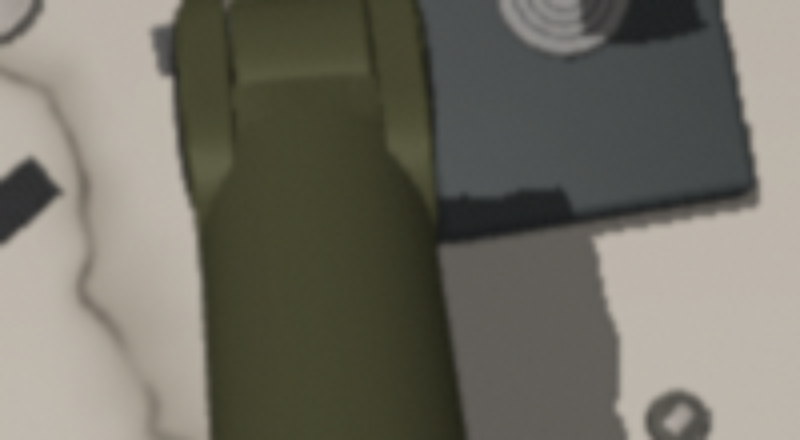

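View pics/s7.png

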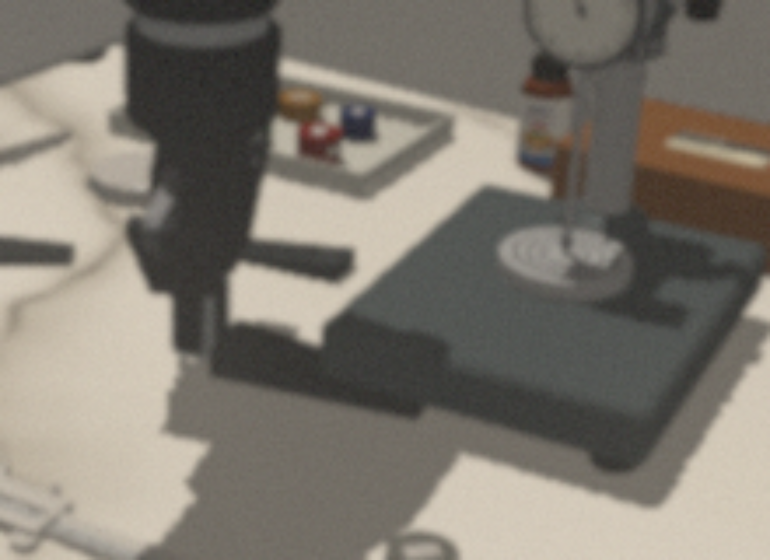

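Call:
{"api": "arm_command", "payload": {"delta_pos": [[1.5, 0, 0], [1.5, 0, 0], [1.5, 0, 0], [1, 0, 0]], "rotation": [[0, 0, 0], [0, 0, 0], [0, 0, 0], [0, 0, 0]], "hand": [0.15, 0.15, 0.15, 0.15]}}

```text
clock: 9.07
eef_pos: [0.5599, -0.1277, 0.0047]
eef_rot: [[0.279, 0.002, 0.96], [-0.96, 0.001, 0.279], [-0.0, -1.0, 0.002]]
ft_force: [-0.5, 0.1, -0.1]
width: 0.151
```

```bash
python3 m2.py 8
```

```text
t 9.12 p [ 0.56   -0.1279  0.0047] xyaw -73.79 F [-0.28  0.34 -0.37] w 0.149 tilt [0.0017 0.0008]
tail 338 310 [11.  -0.1 -5.3] tail 338 320 [11.4  0.6 -0.9] tail 338 330 [10.8 -0.4  3.4] tail 344 310 [10.8 -4.8 -5.2] tail 344 320 [10.7 -4.9 -1. ] tail 344 330 [11.3 -4.1  3.3] 
foot rel TCP [90.4 -2.3] rel C [23.4 -1. ]
stand [ 673.  -263.7] [210.6 165.3] 8.14 plane [ 0.12 -0.  ]
```

Call:
{"api": "arm_command", "payload": {"delta_pos": [[1.5, 0, 0], [1.5, 0, 0], [1.5, 0, 0]], "rotation": [[0, 0, 0], [0, 0, 0], [0, 0, 0]], "hand": [0.15, 0.15, 0.15]}}

```text
clock: 9.42
eef_pos: [0.5612, -0.1319, 0.0047]
eef_rot: [[0.28, 0.002, 0.96], [-0.96, 0.001, 0.28], [-0.001, -1.0, 0.002]]
ft_force: [-0.3, -0.3, 0.3]
width: 0.147
```

Call:
{"api": "arm_command", "payload": {"delta_pos": [[1.5, 0, 0]], "rotation": [[0, 0, 0]], "hand": [0.15]}}

```text
clock: 9.5
eef_pos: [0.5617, -0.1335, 0.0047]
eef_rot: [[0.28, 0.002, 0.96], [-0.96, 0.001, 0.28], [-0.001, -1.0, 0.002]]
ft_force: [0.8, 0.3, -0.4]
width: 0.152
```

Call:
{"api": "arm_command", "payload": {"delta_pos": [[1.5, 0, 0]], "rotation": [[0, 0, 0]], "hand": [0.15]}}

```text
clock: 9.58
eef_pos: [0.562, -0.1346, 0.0047]
eef_rot: [[0.28, 0.001, 0.96], [-0.96, 0.002, 0.28], [-0.001, -1.0, 0.002]]
ft_force: [-0.4, 3.2, 1.2]
width: 0.149
```

Call:
{"api": "arm_command", "payload": {"delta_pos": [[1, 0, 0]], "rotation": [[0, 0, 0]], "hand": [0.15]}}

```text
clock: 9.67
eef_pos: [0.5621, -0.1347, 0.0047]
eef_rot: [[0.28, 0.001, 0.96], [-0.96, 0.003, 0.28], [-0.003, -1.0, 0.001]]
ft_force: [-2.6, 3.6, 2.3]
width: 0.152
```

Call:
{"api": "arm_command", "payload": {"delta_pos": [[1, 0, 0]], "rotation": [[0, 0, 0]], "hand": [0.15]}}

```text
clock: 9.75
eef_pos: [0.5621, -0.1347, 0.0047]
eef_rot: [[0.28, -0.0, 0.96], [-0.96, 0.004, 0.28], [-0.004, -1.0, 0.001]]
ft_force: [-1.4, 2.8, 2.1]
width: 0.151
```

```bash
python3 m2.py 9
```

```text
t 9.8 p [ 0.5621 -0.1347  0.0047] xyaw -73.72 F [-1.64  3.33  2.46] w 0.155 tilt [-0.0004  0.0044]
tail 338 310 [11.  -0.3 -5.4] tail 338 320 [11.3  0.2 -1. ] tail 338 330 [11.6  0.7  3.4] tail 344 310 [10.9 -5.  -5.3] tail 344 320 [11.8 -3.7 -1. ] tail 344 330 [11.6 -4.   3.3] 
foot rel TCP [83.2 -2.6] rel C [16.2 -1.3]
stand [ 672.9 -263.8] [211.  164.9] 8.15 plane [0.12 0.14]
```

Call:
{"api": "arm_command", "payload": {"delta_pos": [[1.5, 0, 0], [1.5, 0, 0]], "rotation": [[0, 0, 0], [0, 0, 0]], "hand": [0.15, 0.15]}}

```text
clock: 10.02
eef_pos: [0.5624, -0.1351, 0.0047]
eef_rot: [[0.282, -0.002, 0.959], [-0.959, 0.007, 0.282], [-0.007, -1.0, 0.0]]
ft_force: [-2.9, 5.5, 4.7]
width: 0.15
```

```bash
python3 m2.py 10
```

```text
t 10.07 p [ 0.5624 -0.1351  0.0047] xyaw -73.63 F [-2.89  4.45  3.45] w 0.151 tilt [-0.0021  0.007 ]
tail 338 310 [10.6 -0.9 -5.3] tail 338 320 [10.7 -0.8 -1. ] tail 338 330 [10.6 -0.9  3.4] tail 344 310 [10.4 -5.8 -5.2] tail 344 320 [11.3 -4.4 -1. ] tail 344 330 [10.7 -5.2  3.3] 
foot rel TCP [82.8 -2.8] rel C [15.8 -1.5]
stand [ 673.1 -263.8] [210.9 165. ] 8.07 plane [0.22 0.09]
```

Call:
{"api": "arm_command", "payload": {"delta_pos": [[1.8, 0, 0], [1.9, 0, 0]], "rotation": [[0, 0, 0], [0, 0, 0]], "hand": [0.15, 0.15]}}

```text
clock: 10.28
eef_pos: [0.5625, -0.1351, 0.0047]
eef_rot: [[0.284, -0.005, 0.959], [-0.959, 0.011, 0.284], [-0.012, -1.0, -0.002]]
ft_force: [-4.5, 6.5, 4.3]
width: 0.15
```

```bash
python3 m2.py 11;python3 -c "
from h import *
st()"
```

```text
t 10.33 p [ 0.5625 -0.1352  0.0047] xyaw -73.53 F [-4.31  6.36  4.33] w 0.151 tilt [-0.0048  0.0109]
tail 338 310 [10.9 -0.4 -5.4] tail 338 320 [11.5  0.5 -1. ] tail 338 330 [10.4 -1.2  3.4] tail 344 310 [10.6 -5.3 -5.3] tail 344 320 [11.  -4.8 -1. ] tail 344 330 [11.  -4.7  3.3] 
foot rel TCP [82.6 -3.1] rel C [15.6 -1.8]
stand [ 672.9 -263.9] [211.1 164.8] 8.35 plane [0.14 0.08]
t 10.38 p [ 0.5625 -0.1351  0.0047] xyaw -73.53 F [-3.45  5.7   3.94] w 0.148 tilt [-0.0048  0.0108]
```

Call:
{"api": "arm_command", "payload": {"delta_pos": [[-3, 0, 0], [-8, 0, 0], [-10, 0, 0], [-8, 0, 0], [0, -15, 0], [0, -25, 0], [0, -30, 0], [0, -20, 0], [0, 0, 0]], "rotation": [[0, 0, 0], [0, 0, 0], [0, 0, 0], [0, 0, 0], [0, 0, 0], [0, 0, 0], [0, 0, 0], [0, 0, 0], [0, 0, 0]], "hand": [0.15, 0.15, 0.15, 0.15, 0.15, 0, 0, 0, 0]}}

```text
clock: 11.13
eef_pos: [0.5521, -0.106, 0.096]
eef_rot: [[0.286, -0.006, 0.958], [-0.958, 0.006, 0.286], [-0.008, -1.0, -0.004]]
ft_force: [0.8, 0.1, -0.6]
width: 0.001
```

```bash
python3 m2.py 12
python3 - <<'E'
from h import *
f=grab('scene');cv2.imwrite('pics/s12.png',cv2.resize(f['color'][180:340,260:480,::-1],None,fx=3.5,fy=3.5))
f=grab('wrist','w12.png')
for n,z in [('corner_top',.044),('wedge_tail',.008),('wedge',0)]:
    print(n,[(ray_z(f,r['at'],z)[:2].round(4),round(r['score'],2)) for r in robot.place_of('wrist',n)])
E
```

```text
t 11.18 p [ 0.5514 -0.1058  0.0945] xyaw -73.4 F [ 0.53  0.72 -1.05] w -0.003 tilt [-0.0077  0.0065]
tail 338 310 [-10.1 -34.5  -3.9] tail 338 320 [-10.4 -35.   -0.5] tail 338 330 [-10.6 -35.3   2.9] tail 344 310 [ -9.9 -37.7  -3.8] tail 344 320 [-10.3 -38.2  -0.5] tail 344 330 [-10.4 -38.4   2.8] 
foot rel TCP [114.  -1.] rel C [47.   0.3]
stand [ 672.8 -263.7] [210.5 165.4] 8.03 plane [0.14 0.  ]
corner_top [(array([ 0.5809, -0.2129]), 0.92)]
wedge_tail [(array([ 0.6791, -0.1306]), 0.69)]
wedge [(array([ 0.6718, -0.0884]), 0.62), (array([0.5769, 0.0372]), 0.62)]
```

View pics/s12.png

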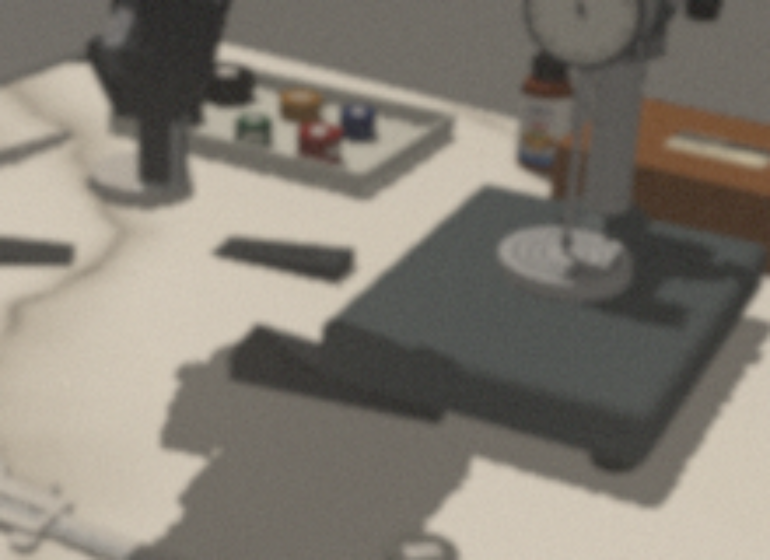

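View pics/w12.png

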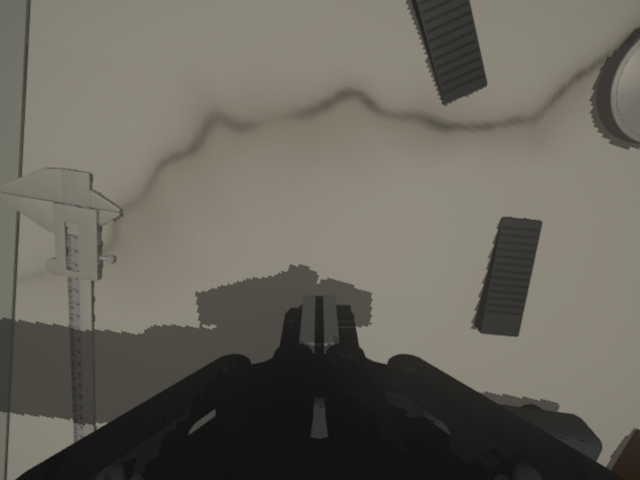

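Call:
{"api": "arm_command", "payload": {"delta_pos": [[11, 0, 0], [16, 0, 0], [16, 0, 0], [16, 0, 0], [16, 0, 0], [16, 0, 0], [12, 5, 0], [6, 10, 0], [0, 10, 0], [0, 4, 0], [0, 0, 0]], "rotation": [[0, 0, 0], [0, 0, 0], [0, 0, 0], [0, 0, 0], [0, 0, 0], [0, 0, 0], [0, 0, 0], [0, 0, 0], [0, 0, 0], [0, 0, 0], [0, 0, 0]], "hand": [0, 0, 0, 0, 0, 0, 0, 0, 0, 0, 0]}}

```text
clock: 12.4
eef_pos: [0.5795, -0.2279, 0.0515]
eef_rot: [[0.277, -0.021, 0.961], [-0.961, 0.01, 0.277], [-0.015, -1.0, -0.017]]
ft_force: [0.0, -0.0, -0.8]
width: -0.0
```

```bash
python3 m2.py 13|grep -v tail
python3 - <<'E'
from h import *
f=grab('scene');cv2.imwrite('pics/s13.png',cv2.resize(f['color'][180:340,260:480,::-1],None,fx=3.5,fy=3.5))
f=grab('wrist','w13.png')
E
```

```text
t 12.45 p [ 0.5794 -0.2275  0.0517] xyaw -73.91 F [-0.44 -0.46  0.38] w 0.002 tilt [-0.0212  0.0102]
foot rel TCP [-10.7   6.8] rel C [-77.7   8.1]
stand [ 672.8 -191.8] [ 74.4 221. ] 80.02 plane [ 0.09 -1.  ]
```

View pics/s13.png

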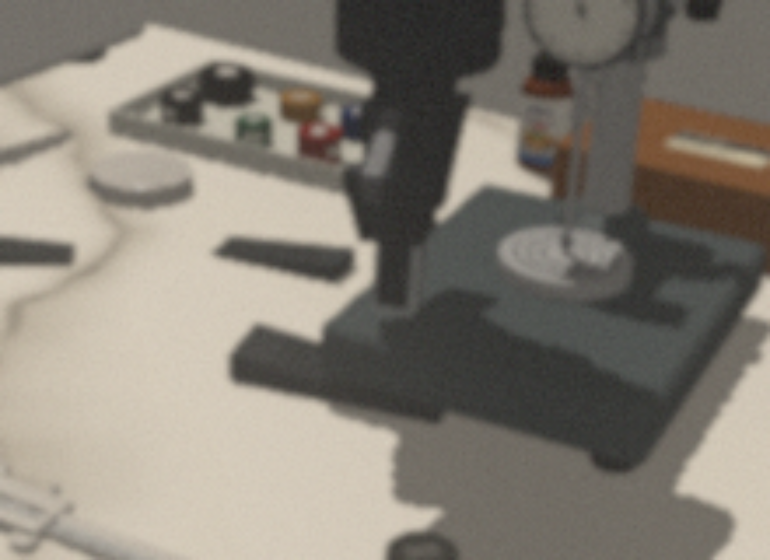

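View pics/w13.png

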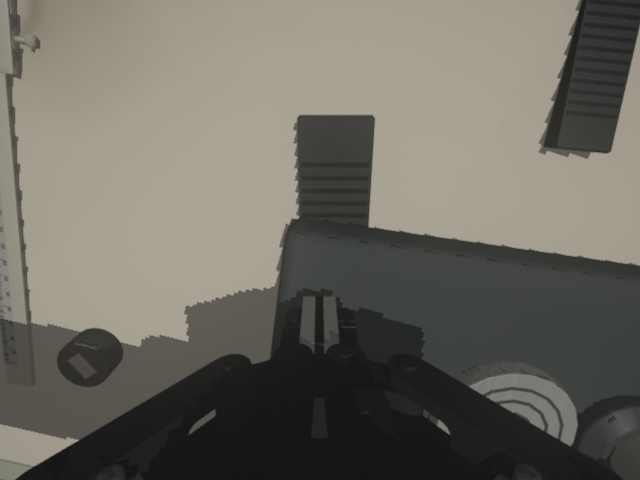

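Call:
{"api": "arm_command", "payload": {"delta_pos": [[-3.5, -2, 2.2], [-3.5, 0, 2.2], [-3.5, 0, 2.2], [0, 0, 0], [0, 0, 0]], "rotation": [[1, 0, -0.9], [0, 0, 0], [0, 0, 0], [0, 0, 0], [0, 0, 0]], "hand": [0, 0, 0, 0, 0]}}

```text
clock: 13.02
eef_pos: [0.5865, -0.2123, 0.0587]
eef_rot: [[0.282, 0.007, 0.959], [-0.959, -0.003, 0.282], [0.005, -1.0, 0.006]]
ft_force: [0.3, 0.5, -0.1]
width: -0.004
```

```bash
python3 m2.py 14|grep -v tail
python3 - <<'E'
from h import *
f=grab('wrist','w14.png');st()
E
```

```text
t 13.07 p [ 0.5867 -0.2121  0.0587] xyaw -73.6 F [0.3  0.61 0.14] w -0.004 tilt [ 0.0073 -0.0028]
foot rel TCP [ 2.  -4.4] rel C [-65.   -3.1]
stand [ 681.1 -323.3] [209.   45.2] 8.11 plane [-0.16  1.12]
t 13.17 p [ 0.5863 -0.2128  0.0584] xyaw -73.65 F [ 0.09  0.23 -0.84] w 0.001 tilt [ 0.0068 -0.0029]
```

View pics/w14.png

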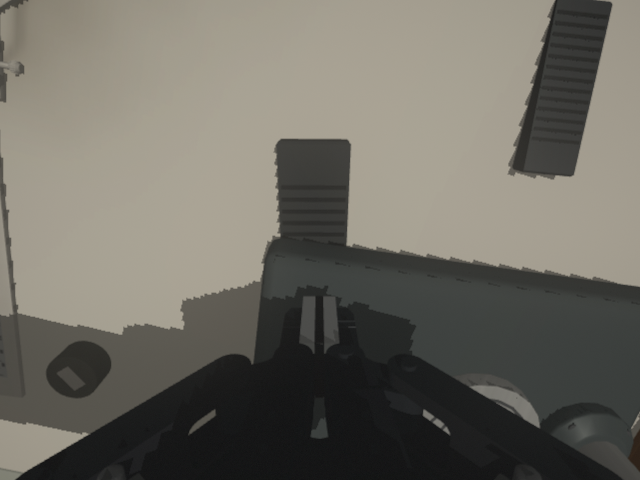

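Call:
{"api": "arm_command", "payload": {"delta_pos": [[1, 2, -1.5], [0.5, 4, -1.5], [0, 3, 0], [0, 2, 0], [0, 2, 0]], "rotation": [[0, 0, 0], [0, 0, 0], [0, 0, 0], [0, 0, 0], [0, 0, 0]], "hand": [0, 0, 0, 0, 0]}}

```text
clock: 13.58
eef_pos: [0.5833, -0.2169, 0.044]
eef_rot: [[0.279, 0.006, 0.96], [-0.96, -0.003, 0.279], [0.005, -1.0, 0.005]]
ft_force: [-2.2, 1.9, 18.5]
width: -0.0
```

Call:
{"api": "arm_command", "payload": {"delta_pos": [[0, 2, 0]], "rotation": [[0, 0, 0]], "hand": [0]}}

```text
clock: 13.67
eef_pos: [0.5834, -0.2169, 0.0438]
eef_rot: [[0.279, 0.005, 0.96], [-0.96, -0.004, 0.279], [0.005, -1.0, 0.004]]
ft_force: [-9.6, 2.8, 27.0]
width: -0.004
```

Call:
{"api": "arm_command", "payload": {"delta_pos": [[0, 2, 0]], "rotation": [[0, 0, 0]], "hand": [0]}}

```text
clock: 13.75
eef_pos: [0.5834, -0.2169, 0.044]
eef_rot: [[0.279, 0.005, 0.96], [-0.96, -0.004, 0.279], [0.005, -1.0, 0.003]]
ft_force: [-7.2, 1.4, 15.4]
width: -0.004
```

Call:
{"api": "arm_command", "payload": {"delta_pos": [[0, 1.7, -0.7], [0, 1.7, -0.7], [0, 1.7, -0.7]], "rotation": [[0, 0, 0], [0, 0, 0], [0, 0, 0]], "hand": [0, 0, 0]}}

```text
clock: 14.0
eef_pos: [0.5834, -0.2169, 0.0441]
eef_rot: [[0.279, 0.007, 0.96], [-0.96, -0.006, 0.279], [0.008, -1.0, 0.005]]
ft_force: [-2.8, 1.5, 9.9]
width: 0.002
```

Call:
{"api": "arm_command", "payload": {"delta_pos": [[0, 2.3, -0.7], [0, 2.4, -0.7], [0, 2.4, -0.7], [0, 2.4, -0.7], [0, 2.4, -0.7]], "rotation": [[0, 0, 0], [0, 0, 0], [0, 0, 0], [0, 0, 0], [0, 0, 0]], "hand": [0, 0, 0, 0, 0]}}

```text
clock: 14.42
eef_pos: [0.5833, -0.2169, 0.044]
eef_rot: [[0.28, 0.011, 0.96], [-0.96, -0.01, 0.28], [0.012, -1.0, 0.008]]
ft_force: [-5.8, 1.8, 13.6]
width: 0.002
```

Call:
{"api": "arm_command", "payload": {"delta_pos": [[0, 2.6, -0.7], [0, 2.6, -0.7], [0, 2.6, -0.7], [0, 2.6, -0.7], [0, 2.6, -0.7], [0, 2.6, -0.7], [0, 2.6, -0.7], [0, 2.6, -0.7]], "rotation": [[0, 0, 0], [0, 0, 0], [0, 0, 0], [0, 0, 0], [0, 0, 0], [0, 0, 0], [0, 0, 0], [0, 0, 0]], "hand": [0, 0, 0, 0, 0, 0, 0, 0]}}

```text
clock: 15.08
eef_pos: [0.5834, -0.2169, 0.044]
eef_rot: [[0.28, 0.017, 0.96], [-0.96, -0.017, 0.281], [0.021, -1.0, 0.011]]
ft_force: [-5.5, 3.0, 15.5]
width: 0.0
```

```bash
python3 m2.py 15|grep -v tail
```

```text
t 15.13 p [ 0.5834 -0.2169  0.044 ] xyaw -73.71 F [-5.52  2.54 14.39] w 0.001 tilt [ 0.0166 -0.0169]
foot rel TCP [-1.6  0.1] rel C [-68.6   1.4]
stand [ 681.3 -322.7] [209.3  46.6] 7.9 plane [-0.09  1.91]
```

Call:
{"api": "arm_command", "payload": {"delta_pos": [[0, 2.6, -0.7], [0, 2.6, -0.7], [0, 2.6, -0.7], [0, 2.6, -0.7], [0, 2.6, -0.7]], "rotation": [[0, 0, 0], [0, 0, 0], [0, 0, 0], [0, 0, 0], [0, 0, 0]], "hand": [0, 0, 0, 0, 0]}}

```text
clock: 15.6
eef_pos: [0.5834, -0.2169, 0.044]
eef_rot: [[0.281, 0.02, 0.96], [-0.959, -0.021, 0.281], [0.026, -1.0, 0.013]]
ft_force: [-5.8, 2.3, 16.2]
width: -0.0
```

Call:
{"api": "arm_command", "payload": {"delta_pos": [[0, -3, 0], [0, -8, 0], [0, -15, 0], [0, -25, 0], [0, -30, 0], [-25, -20, 0], [-35, 0, 0], [-35, 0, 0], [-35, 0, 0], [-35, 0, 0], [-20, 0, 0], [0, 0, 0]], "rotation": [[0, 0, 0], [0, 0, 0], [0, 0, 0], [0, 0, 0], [0, 0, 0], [0, 0, 0], [0, 0, 0], [0, 0, 0], [0, 0, 0], [0, 0, 0], [0, 0, 0], [0, 0, 0]], "hand": [0, 0, 0, 0, 0, 0, 0, 0, 0, 0, 0, 0]}}

```text
clock: 16.6
eef_pos: [0.5286, -0.033, 0.1475]
eef_rot: [[0.274, 0.024, 0.961], [-0.961, -0.022, 0.275], [0.028, -0.999, 0.017]]
ft_force: [1.3, -0.2, -0.1]
width: 0.002
```

```bash
python3 m2.py 16|grep -v tail;  python3 - <<'E'
from h import *
f=grab('scene');cv2.imwrite('pics/s16.png',cv2.resize(f['color'][180:340,260:480,::-1],None,fx=3.5,fy=3.5))
f=grab('top','t16f.png')
for n,z in [('wedge',0),('specimen',0),('hardness_block',0),('caliper',0),('bare_foot',.008)]: print(n,[ray_z(f,r['at'],z)[:2].round(4) for r in robot.place_of('top',n)])
E
```

```text
t 16.65 p [ 0.5292 -0.0348  0.1476] xyaw -74.16 F [-0.25  0.29  0.34] w -0.003 tilt [ 0.0244 -0.023 ]
foot rel TCP [188.3   2.4] rel C [121.3   3.7]
stand [ 672.9 -263.7] [210.8 165. ] 8.0 plane [0.26 0.02]
wedge [array([ 0.5815, -0.1959]), array([ 0.6729, -0.0907])]
specimen [array([ 0.468 , -0.3144])]
hardness_block [array([0.7039, 0.0452])]
caliper [array([ 0.3947, -0.2292])]
bare_foot [array([ 0.5809, -0.2181])]
```

View pics/s16.png

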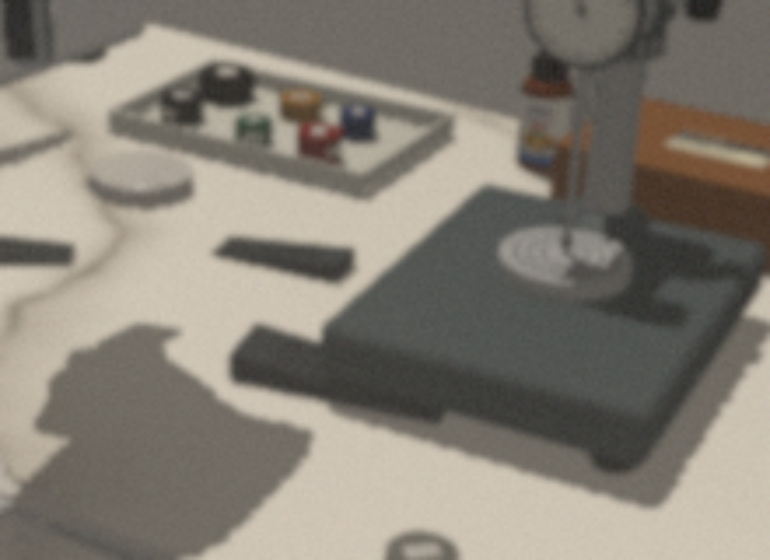

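View pics/t16.png

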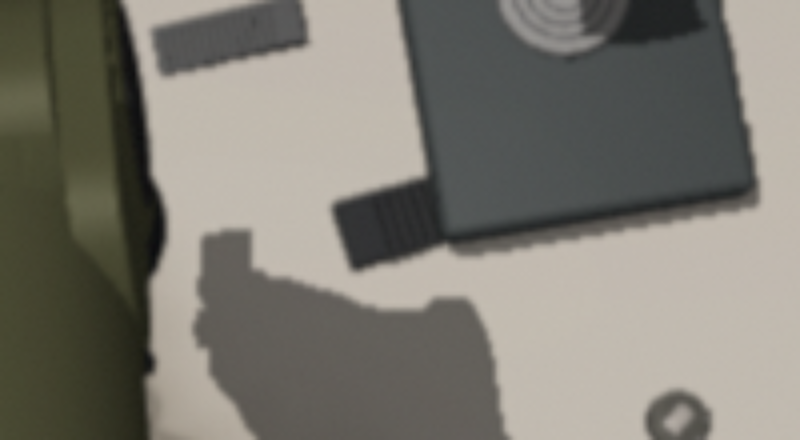

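```bash
python3 -c "
from workcell import robot
print(robot.sign_off())"
```

```text
the job is handed in; nothing more can be done
None
```

The job is done and handed in at about 17 s of the 58 s allowed. The stand's bare foot now bears on the wedge.

- **Wedge:** I took the large dark wedge (about 110 x 36 mm) and ignored the two smaller look-alikes. I pushed it thin end first along the bench with both fingertips on its tail, steering it on a slight arc. It began to bear with the foot about 16 to 18 mm ahead of the wedge's middle, as described. I seated it at about 7 N along the wedge.
- **Press test:** I pressed with shut fingertips about 2 mm from the estimated point above the foot. Contact lasted about 2 s, mostly at 10 to 16 N with a peak of about 27 N on first contact. The tip stayed at 44 mm the whole time, so the corner did not rock. The push also put up to about 10 N sideways on the stand at first contact and about 6 N after.
- **Last checks:** The hand is clear of everything. The stand is within 1 mm and 0.3 degrees of where it began, and its plate is level to within about 0.1 degrees of the first measurement. The wedge stayed under the foot. The caliper, specimen and steel block were not touched. The networks put the specimen and the block within 3 to 5 mm of their first readings, which is their normal scatter.
- **Not measured well:** While the arm covers the stand, the top camera's stand fit is useless. I ignored those readings and relied on the tip height and the force instead.

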